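Ease the spring clip off the polishing spindle

ROBOT

A 7-joint arm with a two-finger parallel gripper is mounted at the origin on the work surface. World frame = base frame: x ahead of the robot, y to its left, z up, the work surface at z = 0. Lengths are in m, angles in degrees, forces in N, time in s.
With the tool pointing down it reaches from about 0.4 to 0.875 m from the base axis. Payload 6.5 kg.
Tool frame: the origin (TCP) lies midway between the tips of the shut fingers; the grasp point (between the pads) lies 19 mm behind it; z points along the fingers, y is the line along which they close (so a half turn about z gives the same grasp; the last joint's range is limited). The gripper opens to 85 mm and grips with 20 to 120 N. Pads are 22 mm wide; open, the fingers measure 114 mm over their backs; the gripper's body (76 mm by 85 mm) begins 54 mm behind the grasp point. The pads swing forward as they close: fully open they stand 13 mm farther back than shut.
Start: joints at [59.863, 30.733, -0.252, 88.115, 0.149, 61.152, -4.079], TCP at [0.288, -0.582, 0.231] pointing down, gripper open.
Joint ranges: [-154.64, 154.64], [-21.42, 123.67], [-72.66, 72.17], [13.99, 137.28], [-74.86, 254.86], [10.95, 109.41], [-158.01, 158.01]. Speed limits (degrees/s): [136.94, 136.94, 180, 180, 180, 180, 180].

INTERFACE

Orientations are given as a 3x3 rotation matrix whose columns are the frame's x, y, z axes.
In Python, from cell import ctrl gives the robot as it stands. The module is installed in compiled form; this text tells all that it offers.
- The arm moves only by the tool move_arm, never from a script. Its argument "steps" is a list that holds one entry, the list of rows, each a list of 7 numbers: the shift along the world's x, y, z in mm, then the turn, a rotation vector about the world's x, y, z in degrees, then the finger opening in mm, from 0 to 85.4. In form: [[[tx, ty, tz, wx, wy, wz, claw], ...]]. A call has 1 to 10 rows; each row shifts and turns the commanded pose from where the row before left it; what a row does not reach is not made up. A row lasts 1/12 s, in which the tool goes at most 41.7 mm and 7.16 degrees, less where a joint would pass 70% of its speed; a pose out of reach is approached as far as the arm can. A call is refused whole if a number of a shift passes 41.7 or a number of a turn 7.16, either way. A call with a gripper value outside its range is refused whole. The fingers move at their own pace and stop on an object; "newtons" is the grip in N (left out, the last holds). Time passes only in rows, so rows that do not move let the fingers close. It gives the time, the measured TCP pose, the force, the opening and the grip force at its end, in the units of the state.
- ctrl.observe(): the state, without advancing time (a new reading comes with each control period).
- ctrl.camera(name): name is "side" or "top"; returns the picture (480x640x3 uint8, red, green, blue); there is no depth.
- ctrl.camera_model(name): a dict with "fovy" (degrees; the focal length in pixels is half the picture's height over the tangent of half this angle, whatever the lens; pixels are square), "cx", "cy" (the principal point, pixels), "dist_coeffs" ([k1, k2, p1, p2, k3] as OpenCV has them; the pictures are not rectified), "T" (4x4, takes a point from camera to world coordinates). Camera axes: x right, y up, looking along -z (the intrinsics and any distortion apply to the point x, -y, -z); pixel columns grow to the right and rows downward; lengths in m; the calibration is good to about 2 mm. A picture is of the moment at which its call begins. camera_model takes no time and is no camera call.
- ctrl.hand_in(): hands the job in; it is judged then, once.
The state is a dict: "t": time; "joint_pos": joint angles; "joint_vel": joint speeds; "effort": joint torques, N m; "ee_pos": TCP position; "orientation": TCP orientation; "wrist_force": force on the tool from outside, world axes, zero at the start; "ft_torque": the same for the moment, N m; "finger_gap": finger opening in m; "gripper_force": force on a finger pad.
Only numpy, scipy, OpenCV 4.12 (cv2) and the standard library are available. Lean on these libraries where they do the work, as an engineer would, in place of code of your own. Each camera call takes 0.05 s, during which the arm holds its last target. There are 200 camera calls.

TASK

The polishing spindle is due for a change, so its red spring clip must come off: take the wedge and slide it along the top of the spindle, under the clip, until the clip is spread and rides right up off the spindle. Do not pull or press on the clip with the fingers before that. Then lift the freed clip into the green tray, setting it down from close above the tray's floor; leave the wedge on the stand or the bench, and do not knock the other loose things about.

Things in the scene. Friction and masses are not known exactly. Their poses are not given: they have to be found in the camera images.
- seat (a point): Point on the spindle's axis where the clip sits, 65 mm above the bench. x runs level along the spindle, in the direction to push the wedge; z up. The steel spindle is 30 mm thick, runs from x = -30 to +138 mm, its top at z = +15 mm. A pale felt wheel, 68 mm across, at x = 98 to 128 mm blocks the wedge. The whole stand is fixed.
- block_top (a point): Centre of the flat top of the stand's wooden block, behind the clip: 105 mm long (x, from -135 to -30 mm of the seat), 50 mm wide (y), 80 mm above the bench, flush with the spindle's top, so that the wedge can be laid on it and slid forward. Axes as the seat's.
- stop (a point): Middle of the slot in the upright brass stop plate just ahead of the clip, 15 mm above the spindle's axis. The plate is 9 mm thick (x = 11.5 to 20.5 mm of the seat), 64 mm wide, its top 115 mm above the bench. Its slot, 20 mm wide (y), open at the top, lets the wedge through but stops the clip. Axes as the seat's.
- clip_mid (a point): Centre of the red spring clip with two steel legs: 79 mm tall (half-way up), 46 mm wide (y), 20 mm thick (x), 65 to 100 g. z up; on the spindle x is the seat's x. Seated, it is 22.5 mm above the spindle's axis, at x = -8 to 0 mm of the seat. Pushed, it first slides against the stop plate. Raised about 18 mm it snaps free, rises to about 27 mm and sits loosely astride spindle and wedge.
- clip_gap (a point): Middle of the opening for the wedge under the clip's bridge, just above the spindle's top: 17 mm wide (y) and 8 mm high while the clip is seated, 20 mm long (x); its roof is a rounded bar across the clip's middle. The legs' springs resist with about 10 N upward force, or 5 to 20 N push on the wedge at 20 to 40 mm/s. Axes as the clip's.
- clip_tab (a point): Centre of the clip's grip tab, an upright block on top of the clip, 10 mm along x, 22 mm along y, 28 mm tall (z), 25.5 mm above the clip's centre, 65 mm above the bottom of the legs; axes as the clip's. The tab is there to lift the freed clip.
- wedge_grip (a point): Centre of the wooden handle of the wedge (172 mm long, 90 to 180 g), 22.5 mm above its flat underside, on which it lies. x points to the tip, z up. Handle 70 mm long (x), 22 mm wide (y), 45 mm tall. The steel blade, 10 mm wide, has a flat top 30 mm above the underside at x = 35 to 70 mm, then slopes to the tip at 137 mm. Job done: the clip is over the flat, about 55 mm ahead.
- wedge_tip (a point): The wedge's tip, at its underside, 137 mm ahead of the handle's centre, 3 mm thick and 6 mm wide; axes as the wedge's.
- tray: Green open tray, fixed, 150 mm (x) by 180 mm (y), 30 mm high, walls and floor 5 mm thick; origin at the centre of its underside.
- jar: Closed glass jar with a white cap, 64 mm in diameter, 85 mm tall, standing on the bench; a bystander. Origin at the centre of its underside.
- hammer: Hammer lying on the bench, a bystander. Its origin lies under the middle.
- pliers: Pliers with orange handles lying on the bench, about 135 mm long, a bystander. Origin under the middle.
- pot: Small yellow plastic pot, 60 mm in diameter, 50 mm tall, standing on the bench; a bystander. Origin at the centre of its underside.
- screwdriver: Screwdriver with a blue handle lying on the bench, a bystander. Origin under the middle.
- brush: Flat brush lying on the bench, a bystander. Origin under the middle.
- dapping_ball: Dark wooden turned block, 44 mm in diameter, 55 mm tall, standing on the bench; a bystander. Origin at the centre of its underside.
Things that resemble listed ones, but are neither listed nor needed, are in the scene too. Of the things like the part that bears clip_mid, leave any that is purple or turquoise; of the rest the smaller one is meant.

How it is judged:
By the outcome, as a careful person would: the job done as asked, in the order asked, and still so for the second after the job is handed in, with the robot touching nothing.
It also fails if it takes over 72 s, if anything falls off the work surface, if the arm or the gripper's body presses on something with over 40 N, if the wrist force passes 120 N, or if a joint passes its speed limit or range.

## Working session

There is one attempt and no reset: what is moved stays moved. The work goes in short steps, Python scripts to look and compute and a tool call to move; the robot and the scene stay as the last step left them, time stands still between calls to the robot, and variables do not carry over. Pictures are saved under pics/ and viewed, at most 10 in all, crops included, and the job is handed in when it is done.

Besides the shell and the picture viewer there is one more tool, called after "Request:" by a JSON object that holds its "api" and its "payload". move_arm: Moves the arm, as the interface text tells. Its arguments: {"type":"object","properties":{"steps":{"type":"array"},"newtons":{"type":"number"}},"required":["steps"]}

```bash
mkdir -p pics
cat > h.py <<'E'
import numpy as np, cv2
from cell import ctrl
def mdl(n):
    m=ctrl.camera_model(n); f=240/np.tan(np.radians(m['fovy'])/2)
    K=np.array([[f,0,m['cx']],[0,f,m['cy']],[0,0,1.]]); return K,np.array(m['dist_coeffs'],float),np.array(m['T'])
def ray(n,p):
    K,d,T=mdl(n); u=cv2.undistortPoints(np.array([[p]],float),K,d)[0,0]
    return T[:3,3],T[:3,:3]@np.array([u[0],-u[1],-1])
def atz(n,p,z):
    o,r=ray(n,p); return o+r*(z-o[2])/r[2]
def tri(ps,pt):
    a,r=ray('side',ps); b,s=ray('top',pt)
    k=np.linalg.lstsq(np.c_[r,-s],b-a,rcond=None)[0]; P=a+r*k[0];Q=b+s*k[1]
    return (P+Q)/2,np.linalg.norm(P-Q)
def proj(n,P):
    K,d,T=mdl(n); c=(np.atleast_2d(P)-T[:3,3])@T[:3,:3]; c=c*[1,-1,-1]
    return cv2.projectPoints(c,np.zeros(3),np.zeros(3),K,d)[0][:,0]
def snap(n,f,crop=None,s=1):
    im=ctrl.camera(n)[:,:,::-1]; cv2.imwrite(f'pics/raw_{n}.png',im)
    if crop: x,y,w,h=crop; im=im[y:y+h,x:x+w]
    cv2.imwrite('pics/'+f,cv2.resize(im,None,fx=s,fy=s,interpolation=cv2.INTER_CUBIC))
E
python3 - <<'E'
from h import *
snap('side','s1.png',None,1.25);snap('top','t1.png',None,1.25)
for n in('side','top'):print(mdl(n))
print(ctrl.observe())
E
```

```text
(array([[544.88671592,   0.        , 318.07834944],
       [  0.        , 544.88671592, 243.27741421],
       [  0.        ,   0.        ,   1.        ]]), array([-0.10763938,  0.        ,  0.        ,  0.        ,  0.        ]), array([[-0.9744894 ,  0.15706712, -0.16031325,  0.3775513 ],
       [-0.2243788 , -0.66604192,  0.71136652,  0.80320423],
       [ 0.00495694,  0.72919002,  0.68429332,  0.8686549 ],
       [ 0.        ,  0.        ,  0.        ,  1.        ]]))
(array([[557.73917614,   0.        , 318.61400511],
       [  0.        , 557.73917614, 235.08869295],
       [  0.        ,   0.        ,   1.        ]]), array([-0.17018056,  0.        ,  0.        ,  0.        ,  0.        ]), array([[ 0.02519164,  0.98926183, -0.14396668,  0.40618121],
       [-0.99937546,  0.02849118,  0.02090295,  0.02822338],
       [ 0.02478027,  0.14335018,  0.98936175,  1.2212262 ],
       [ 0.        ,  0.        ,  0.        ,  1.        ]]))
{'t': 0.1, 'joint_pos': array([59.86319269, 30.77112196, -0.25384946, 88.16491659,  0.14880103,
       61.15122459, -4.07939627]), 'joint_vel': array([ 0.03285255, -0.20120117, -0.00689451, -0.24867342,  0.05157188,
        0.09235096,  0.04694886]), 'effort': array([ 2.92775709e-03, -5.84566462e+01,  1.05203670e+00, -2.59776431e+01,
        1.26314705e-02,  4.66899510e-03,  7.87316623e-06]), 'ee_pos': array([ 0.28817783, -0.58200218,  0.2305246 ]), 'orientation': array([[ 8.96118624e-01,  4.43813940e-01, -7.73737645e-04],
       [ 4.43814600e-01, -8.96117681e-01,  1.30520082e-03],
       [-1.14093666e-04, -1.51301083e-03, -9.99998849e-01]]), 'wrist_force': array([ 0.43677909, -0.53495785, -0.33860947]), 'ft_torque': array([-0.0313252 , -0.06963771,  0.0533366 ]), 'gripper_force': 0.0, 'finger_gap': 0.08517925406672777}
```

View pics/s1.png

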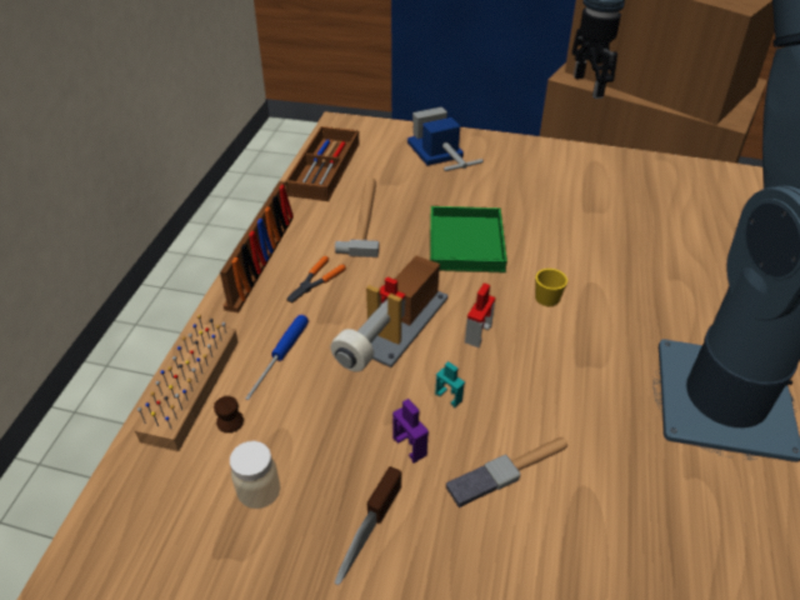

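View pics/t1.png

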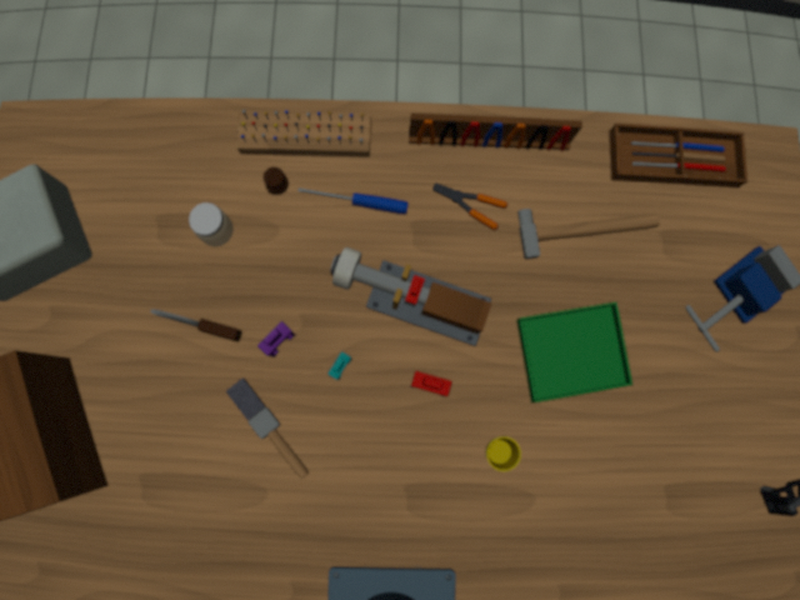

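Side view (800-wide pixels): the red clip on the spindle is at (389,290), and the larger red one stands at (480,315). The turquoise clip (450,385) and purple clip (410,430) are to be left. The wedge is at (370,520), with its dark handle at (385,493) and tip at (340,580). The screwdriver (280,355) looks similar but has a blue handle. My choice is the red clip on the spindle, the smaller of the two red ones, and the dark-handled wedge. I'll check both in crops.

Run:
```python
import cv2,numpy as np
t=cv2.imread('pics/raw_top.png');s=cv2.imread('pics/raw_side.png')
c=lambda im,x,y,w,h,k:cv2.resize(im[y:y+h,x:x+w],None,fx=k,fy=k,interpolation=cv2.INTER_CUBIC)
# top: wedge crop & spindle crop stacked
a=c(t,115,235,100,50,8); b=c(t,260,190,140,90,800/140)
b=cv2.resize(t[190:280,260:400],(400*2//2*1,257),interpolation=cv2.INTER_CUBIC) if 0 else c(t,260,195,160,40*2,5)
cv2.imwrite('pics/t2.png',np.vstack([c(t,115,235,160,40,5),b]))
cv2.imwrite('pics/s2.png',np.hstack([c(s,260,195,100,110,4),c(s,260,365,70,110,4)]))
```

```text
(no output)
```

View pics/t2.png

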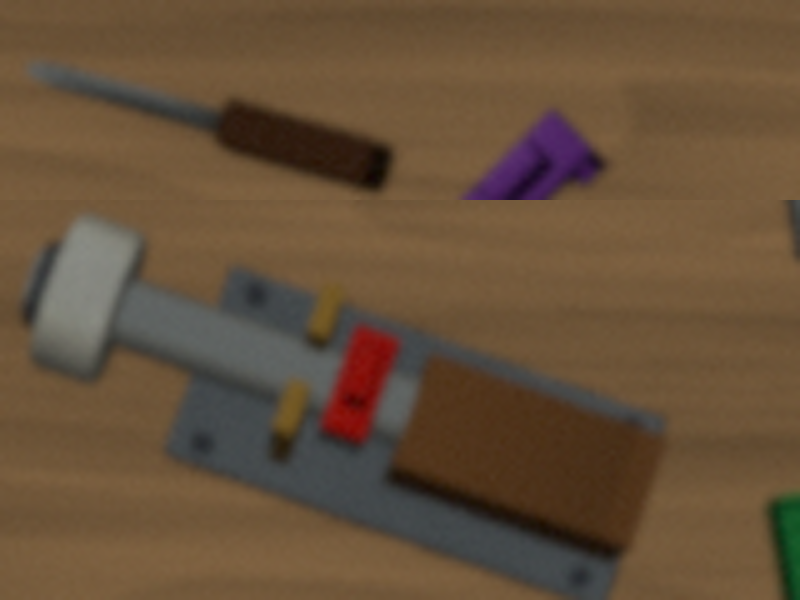

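View pics/s2.png

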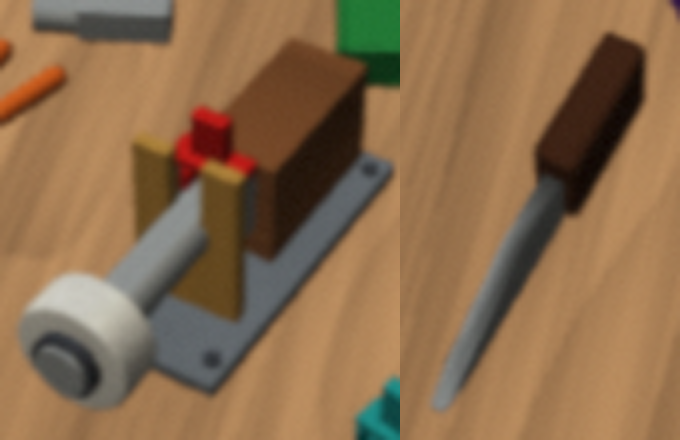

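Top crop: block-top corners are at (430,355), (666,420), (625,553), (392,475). The wedge handle's front top edge is (232,98)-(220,135), its back top edge about (368,146)-(356,183), and its tip (32,68). The clip is red, seated behind the brass stop, and the wedge lies along the same direction. The choice is confirmed.

Run:
```python
from h import *
np.set_printoptions(precision=4,suppress=True)
W=lambda u,v:(115+u/5-.4,235+v/5-.4); B=lambda u,v:(260+u/5-.4,195+(v-200)/5-.4)
S=lambda u,v:(260+u/4-.4,195+v/4-.4); SW=lambda u,v:(260+(u-400)/4-.4,365+v/4-.4)
b=[atz('top',B(*p),.08) for p in[(430,355),(666,420),(625,553),(392,475)]]
b=np.array(b);print(b,[np.linalg.norm(b[i]-b[i-1]) for i in range(4)])
print('centre',b.mean(0))
d=(b[0]+b[3]-b[1]-b[2]);print('dir',np.degrees(np.arctan2(d[1],d[0])))
# side block top corners: back-left(295,40) back-right(365,68) front-right(272,165)
for p in[(295,40),(365,68),(272,165)]:print('side blk',atz('side',S(*p),.08))
w=np.array([atz('top',W(*p),.045) for p in[(232,98),(220,135),(368,146),(356,183)]]);print(w)
tip=atz('top',W(32,68),.003);print('tip',tip,atz('side',SW(440,405),.002))
d=tip-w.mean(0);print('wdir',np.degrees(np.arctan2(d[1],d[0])),np.linalg.norm(d[:2]),w.mean(0))
ws=np.array([atz('side',SW(*p),.045) for p in[(612,35),(643,50),(538,150),(572,172)]]);print('ws',ws,ws.mean(0))
for p in[(30,300),]:pass
# spindle end / wheel top view, wheel centre
print('tab side',atz('side',S(211,115),.065+.0225+.0255+.014))
print('clip top',atz('top',B(355,385),.1))
g=[(520,318),(617,303),(632,385),(535,402)];g=np.array([atz('top',(u/1.25,v/1.25),.03) for u,v in g]);print('tray',g,g.mean(0))
```

```text
[[ 0.5938 -0.0514  0.08  ]
 [ 0.5693 -0.1503  0.08  ]
 [ 0.5134 -0.1337  0.08  ]
 [ 0.5432 -0.0366  0.08  ]] [np.float64(0.05272090060377743), np.float64(0.10188336595216962), np.float64(0.05835822659924418), np.float64(0.10148842667566085)]
centre [ 0.5549 -0.093   0.08  ]
dir 74.52985631246277
side blk [ 0.5573 -0.1508  0.08  ]
side blk [ 0.5137 -0.1355  0.08  ]
side blk [ 0.5476 -0.0441  0.08  ]
[[0.5264 0.339  0.045 ]
 [0.5104 0.3432 0.045 ]
 [0.5077 0.2788 0.045 ]
 [0.4918 0.2832 0.045 ]]
tip [0.5412 0.4425 0.003 ] [0.5383 0.4407 0.002 ]
wdir 76.26119853470139 0.1352649043572065 [0.5091 0.3111 0.045 ]
ws [[0.5045 0.277  0.045 ]
 [0.4894 0.2815 0.045 ]
 [0.5217 0.3402 0.045 ]
 [0.5051 0.3471 0.045 ]] [0.5052 0.3114 0.045 ]
tab side [ 0.5764 -0.0238  0.127 ]
clip top [ 0.5772 -0.0197  0.1   ]
tray [[ 0.5433 -0.2092  0.03  ]
 [ 0.5743 -0.3841  0.03  ]
 [ 0.4303 -0.4098  0.03  ]
 [ 0.3989 -0.2362  0.03  ]] [ 0.4867 -0.3098  0.03  ]
```

```bash
cat > fit.py <<'E'
from h import *
from scipy.optimize import least_squares
np.set_printoptions(precision=4,suppress=True)
B=lambda u,v:(260+u/5-.4,195+(v-200)/5-.4); S=lambda u,v:(260+u/4-.4,195+v/4-.4)
def R(a): c,s=np.cos(a),np.sin(a); return np.array([[c,-s,0],[s,c,0],[0,0,1]])
blk=np.array([[-30,-25,15],[-135,-25,15],[-135,25,15],[-30,25,15]])/1e3
M=[('top',B(430,355),blk[0]),('top',B(666,420),blk[1]),('top',B(625,553),blk[2]),('top',B(392,475),blk[3]),
('side',S(295,40),blk[1]),('side',S(365,68),blk[2]),('side',S(272,168),blk[3]),('side',S(66,358),np.array([.138,0,0])),('top',B(120,315),np.array([.096,0,.0]))]
def f(p): return np.concatenate([proj(n,R(p[2])@q+[p[0],p[1],.065])[0]-m for n,m,q in M])
for sel in('both',):
    r=least_squares(f,[.57,-.02,1.3],loss='soft_l1');print(r.x[:2],np.degrees(r.x[2]));print(f(r.x).reshape(-1,2))
p=r.x
# overlay model
L=[]
def box(x0,x1,y0,y1,z0,z1):
    c=np.array([[x,y,z] for x in(x0,x1) for y in(y0,y1) for z in(z0,z1)])/1e3
    return [(c[i],c[j]) for i in range(8) for j in range(i) if bin(i^j).count('1')==1]
L+=box(-135,-30,-25,25,-40,15)+box(11.5,20.5,-32,-10,-40,50)+box(11.5,20.5,10,32,-40,50)+box(-30,138,-.1,.1,0,0.1)
ims=[]
for n,(x,y,w,h) in dict(top=(260,190,134,100),side=(255,190,134,100)).items():
    im=cv2.imread(f'pics/raw_{n}.png')[y:y+h,x:x+w];im=cv2.resize(im,None,fx=5,fy=5,interpolation=cv2.INTER_CUBIC)
    im=cv2.resize(im,(536,400)) if 0 else im
    for a,b in L:
        q=[tuple(int(v) for v in (proj(n,R(p[2])@k+[p[0],p[1],.065])[0]+.5-[x,y])*5) for k in(a,b)]
        cv2.line(im,q[0],q[1],(0,255,255),1)
    ims.append(im)
cv2.imwrite('pics/ov.png',cv2.resize(np.vstack(ims),None,fx=.6,fy=.6,interpolation=cv2.INTER_AREA))
E
python3 fit.py
```

```text
[ 0.5784 -0.015 ] 72.31575694640455
[[-0.1227  0.3109]
 [ 0.3989  3.8751]
 [ 1.1398 -0.0599]
 [-0.2893 -1.1182]
 [-1.6273 -0.3522]
 [ 0.1219 -0.1394]
 [ 0.1982  1.8851]
 [-1.6911  4.88  ]
 [ 0.8766  0.9179]]
```

View pics/ov.png

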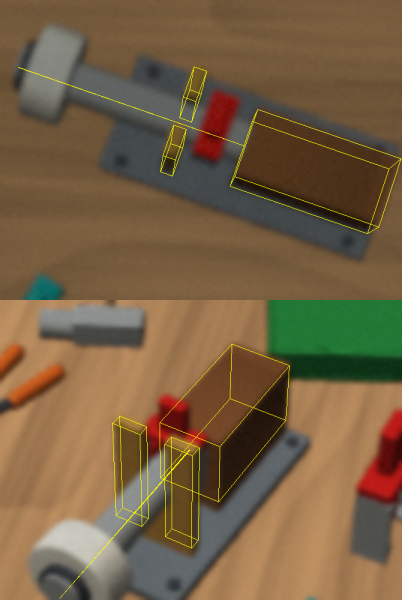

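Request:
{"api": "move_arm", "payload": {"steps": [[[18,40,0,0,0,7,85],[18,40,0,0,0,7,85],[18,40,0,0,0,7,85],[18,40,0,0,0,7,85],[18,40,0,0,0,7,85],[18,40,0,0,0,7,85],[18,40,0,0,0,6.7,85],[18,40,0,0,0,0,85],[18,40,0,0,0,0,85],[18,40,0,0,0,0,85]]]}}

```text
t: 0.93
ee_pos: [0.4595, -0.2007, 0.2312]
orientation: [[0.258, 0.966, -0.0], [0.966, -0.258, -0.0], [-0.0, -0.0, -1.0]]
wrist_force: [1.2, 0.9, 0.2]
finger_gap: 0.085
gripper_force: 0.0
```

The overlay shows my top-view corner at (666,420) was the base plate's corner, not the block's. The plates and the other corners agree with the model. I'll drop that corner, add the plate corners and refit.

```bash
python3 - <<'E'
s=open('fit.py').read().replace("('top',B(666,420),blk[1]),","")
s=s.replace("('side',S(66,358)","('side',S(135,135),np.array([.0115,-.032,.05])),('side',S(245,178),np.array([.0205,.032,.05])),('side',S(66,358)")
s=s.split('# overlay')[0].replace(",loss='soft_l1'","")
s+='''
sp=[k for k in range(len(M))]
for n in('side','top'):
    MM=M; M=[m for m in MM if m[0]==n]; q=least_squares(f,[.57,-.02,1.3]).x; print(n,q[:2],np.degrees(q[2])); M=MM
# wedge: fit handle top corners + tip in both views
W=lambda u,v:(115+u/5-.4,235+v/5-.4); SW=lambda u,v:(260+(u-400)/4-.4,365+v/4-.4)
H=[(35,11,45),(35,-11,45),(-35,11,45),(-35,-11,45),(137,0,2)]
H=np.array(H)/1e3
T=[(220,135),(232,98),(356,183),(368,146),(32,68)]; D=[(572,172),(538,150),(643,50),(612,35),(440,405)]
M=[('top',W(*a),h) for a,h in zip(T,H)]+[('side',SW(*a),h) for a,h in zip(D,H)]
def g(p): return np.concatenate([proj(n,R(p[2])@q+[p[0],p[1],0])[0]-m for n,m,q in M])
r=least_squares(g,[.507,.311,1.3]);print('wedge',r.x[:2],np.degrees(r.x[2]));print(g(r.x).reshape(-1,2))
'''
open('fit2.py','w').write(s)
E
python3 fit2.py
```

```text
[ 0.5781 -0.0167] 71.8950999119828
[[ 0.7507  0.61  ]
 [ 1.7309  0.5324]
 [ 0.4217 -0.8758]
 [-0.9258 -0.6952]
 [ 0.7419 -0.4038]
 [ 0.5562  1.4622]
 [ 1.4568 -0.7682]
 [-1.9612  1.8777]
 [-1.7212  4.0808]
 [ 1.8036  0.775 ]]
side [ 0.5782 -0.0202] 71.98796588310023
top [ 0.5786 -0.0143] 71.81506543785746
wedge [0.5065 0.3106] 75.64983390370662
[[-1.9728  2.6864]
 [-1.2724  0.2363]
 [ 1.6402  2.2641]
 [ 2.3045 -0.2613]
 [-0.2376  0.3912]
 [ 0.3541  0.1229]
 [-2.5522  0.2774]
 [ 1.5042 -0.737 ]
 [-1.787  -1.869 ]
 [-1.7224  1.1689]]
```

Request:
{"api": "move_arm", "payload": {"steps": [[[5,40,0,0,0,0,70],[5,40,0,0,0,0,70],[5,40,0,0,0,0,70],[5,40,0,0,0,0,70],[5,40,0,0,0,0,70],[4,40,0,0,0,0,70],[4,40,0,0,0,0,70],[4,40,0,0,0,0,70],[4,40,0,0,0,0,70],[4,40,0,0,0,0,70]]]}}

```text
t: 1.77
ee_pos: [0.5041, 0.1992, 0.231]
orientation: [[0.258, 0.966, -0.0], [0.966, -0.258, -0.0], [-0.001, -0.0, -1.0]]
wrist_force: [0.5, 0.2, 0.1]
finger_gap: 0.07
gripper_force: 0.0
```

Run:
```python
from h import *
for s,t in[((408,405),(283,328)),((410,430),(272,342))]:
    print(tri((s[0]/1.25,s[1]/1.25),(t[0]/1.25,t[1]/1.25)))
for t in[(258,345),(270,356),(284,322),(295,333)]: print(atz('top',(t[0]/1.25,t[1]/1.25),.07),atz('top',(t[0]/1.25,t[1]/1.25),.03))
```

```text
(array([0.50436999, 0.19152363, 0.08164257]), np.float64(0.011099256402474377))
(array([0.48941523, 0.21376596, 0.05256962]), np.float64(0.0020361777726675663))
[0.4814568  0.23403378 0.07      ] [0.48407229 0.24118478 0.03      ]
[0.46390621 0.21316396 0.07      ] [0.46591189 0.21958982 0.03      ]
[0.52103526 0.1924481  0.07      ] [0.52502593 0.19815418 0.03      ]
[0.50328323 0.17329978 0.07      ] [0.5066571  0.17834054 0.03      ]
```

Request:
{"api": "move_arm", "payload": {"steps": [[[0,40,0,0,0,0,70],[0,40,0,0,0,0,70],[1,28,0,0,0,0,70],[0,0,-35,0,0,0,70],[0,0,-35,0,0,0,60],[0,0,-30,0,0,0,60],[0,0,0,0,0,0,60]]]}}

```text
t: 2.35
ee_pos: [0.5017, 0.3026, 0.1252]
orientation: [[0.257, 0.966, -0.009], [0.966, -0.257, -0.006], [-0.008, -0.007, -1.0]]
wrist_force: [-1.0, -0.7, -0.0]
finger_gap: 0.0601
gripper_force: 0.0
```

Request:
{"api": "move_arm", "payload": {"steps": [[[0,0,-20,0,0,0,60],[0,-3,-30,0,0,0,60],[0,0,-25,0,0,0,60],[0,0,-15,0,0,0,60],[0,0,-15,0,0,0,60],[0,0,-10,0,0,0,60],[0,0,0,0,0,0,60],[0,0,0,0,0,0,60],[0,0,0,0,0,0,60]]]}}

```text
t: 3.1
ee_pos: [0.5063, 0.3031, 0.0177]
orientation: [[0.258, 0.966, 0.002], [0.966, -0.258, 0.001], [0.002, 0.001, -1.0]]
wrist_force: [-0.6, -1.2, -0.7]
finger_gap: 0.0605
gripper_force: 0.0
```

Request:
{"api": "move_arm", "payload": {"steps": [[[-2,0,-7,0,0,0,60],[0,0,0,0,0,0,40],[0,0,0,0,0,0,25],[0,0,0,0,0,0,15],[0,0,0,0,0,0,10],[0,0,0,0,0,0,10],[0,0,0,0,0,0,10],[0,0,0,0,0,0,10]]], "newtons": 80}}

```text
t: 3.77
ee_pos: [0.5039, 0.3026, 0.0097]
orientation: [[0.258, 0.966, 0.001], [0.966, -0.258, 0.0], [0.0, 0.001, -1.0]]
wrist_force: [-0.8, -1.1, 5.3]
finger_gap: 0.0215
gripper_force: 78.6
```

Request:
{"api": "move_arm", "payload": {"steps": [[[0,0,10,0,0,0,10],[0,0,25,0,0,0,10],[0,0,35,0,0,0,10],[0,0,40,0,0,0,10],[0,-10,40,0,0,-3.2,10],[2,-25,20,0,0,0,10],[2,-35,5,0,0,0,10],[2,-35,0,0,0,0,10],[2,-35,0,0,0,0,10],[2,-35,0,0,0,0,10]]]}}

```text
t: 4.6
ee_pos: [0.5127, 0.1258, 0.1847]
orientation: [[0.311, 0.95, -0.0], [0.95, -0.311, -0.0], [-0.0, -0.0, -1.0]]
wrist_force: [0.1, 0.5, -2.2]
finger_gap: 0.0215
gripper_force: 78.1
```

Request:
{"api": "move_arm", "payload": {"steps": [[[2,-35,0,0,0,0,10],[2,-35,0,0,0,0,10],[2,-35,0,0,0,0,10],[2,-35,0,0,0,0,10],[2,-35,0,0,0,0,10],[1,-35,0,0,0,0,10],[0,-35,0,0,0,0,10],[0,-30,0,0,0,0,10],[0,-21,0,0,0,0,10],[0,-10,0,0,0,0,10]]]}}

```text
t: 5.43
ee_pos: [0.5233, -0.1824, 0.1842]
orientation: [[0.316, 0.949, -0.001], [0.949, -0.316, -0.001], [-0.002, -0.001, -1.0]]
wrist_force: [-0.1, -0.0, -1.1]
finger_gap: 0.0211
gripper_force: 78.1
```

Request:
{"api": "move_arm", "payload": {"steps": [[[0,0,0,0,0,0,10],[0,0,0,0,0,0,10],[0,0,0,0,0,0,10]]]}}

```text
t: 5.68
ee_pos: [0.5246, -0.1759, 0.1843]
orientation: [[0.309, 0.951, -0.0], [0.951, -0.309, 0.001], [0.001, -0.001, -1.0]]
wrist_force: [-0.8, 1.0, -1.7]
finger_gap: 0.0214
gripper_force: 78.1
```

Run:
```python
from h import *
o=ctrl.observe(); np.set_printoptions(precision=4,suppress=True);print(o['ee_pos'],o['orientation'],o['wrist_force'],o['finger_gap'])
a=np.radians(71.9);x=np.array([np.cos(a),np.sin(a)]);y=np.array([-x[1],x[0]]);d=o['ee_pos'][:2]-[.578,-.0165];print('stand coords',d@x,d@y)
snap('top','t3.png');snap('side','s3.png')
t=cv2.imread('pics/raw_top.png')[180:290,255:405];s=cv2.imread('pics/raw_side.png')[150:310,250:400]
k=lambda i,f:cv2.resize(i,None,fx=f,fy=f,interpolation=cv2.INTER_CUBIC)
t=cv2.resize(t,(400,293),interpolation=cv2.INTER_CUBIC);s=cv2.resize(s,(400,427),interpolation=cv2.INTER_CUBIC)
c=np.zeros((427,800,3),np.uint8);c[:293,:400]=t;c[:,400:]=s;cv2.imwrite('pics/c3.png',c)
```

```text
[ 0.5246 -0.1759  0.1843] [[ 0.3088  0.9511 -0.0001]
 [ 0.9511 -0.3088  0.0014]
 [ 0.0013 -0.0005 -1.    ]] [-0.7677  0.9564 -1.7497] 0.021372674158092003
stand coords -0.16811144818996268 0.0012333737082119087
```

View pics/c3.png

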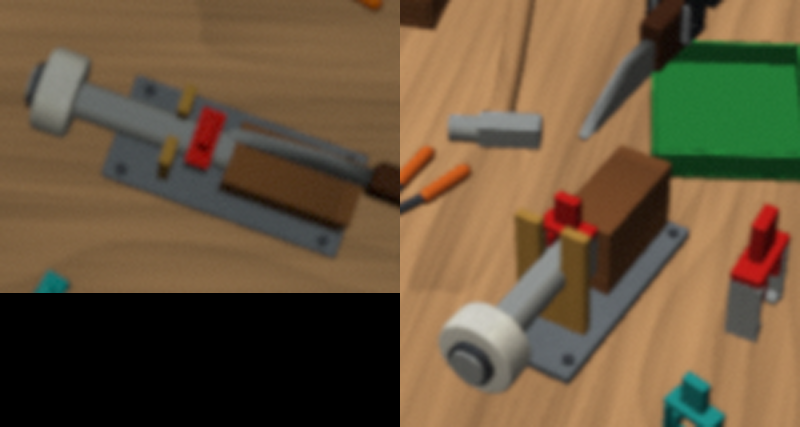

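Request:
{"api": "move_arm", "payload": {"steps": [[[-2,-10,0,0,0,0,10],[0,0,-20,0,0,0,10],[0,0,-25,0,0,0,10],[0,0,-20,0,0,0,10],[0,0,-10,0,0,0,10],[0,0,-6,0,0,0,10],[0,0,0,0,0,0,10],[0,0,0,0,0,0,10],[0,0,0,0,0,0,10]]]}}

```text
t: 6.53
ee_pos: [0.5234, -0.1888, 0.1044]
orientation: [[0.312, 0.95, 0.002], [0.95, -0.312, -0.001], [-0.0, 0.002, -1.0]]
wrist_force: [0.1, 0.5, -0.9]
finger_gap: 0.0209
gripper_force: 78.2
```

Run:
```python
from h import *
o=ctrl.observe(); np.set_printoptions(precision=4,suppress=True);print(o['ee_pos'],o['orientation'],o['wrist_force'],o['finger_gap'])
a=np.radians(71.9);x=np.array([np.cos(a),np.sin(a)]);y=np.array([-x[1],x[0]]);d=o['ee_pos'][:2]-[.578,-.0165];print('stand coords',d@x,d@y)
snap('top','t4.png');snap('side','s4.png')
t=cv2.imread('pics/raw_top.png')[195:275,260:420];s=cv2.imread('pics/raw_side.png')[185:285,265:365]
t=cv2.resize(t,(480,240),interpolation=cv2.INTER_CUBIC);t=cv2.resize(cv2.imread('pics/raw_top.png')[205:265,320:420],(800,480),interpolation=cv2.INTER_CUBIC)[:, :]
cv2.imwrite('pics/c4.png',t)
```

```text
[ 0.5234 -0.1888  0.1044] [[ 0.3115  0.9502  0.0019]
 [ 0.9502 -0.3115 -0.0007]
 [-0.      0.002  -1.    ]] [ 0.0904  0.5266 -0.8736] 0.020868939365583265
stand coords -0.1807029737835185 -0.0015853515401459684
```

View pics/c4.png

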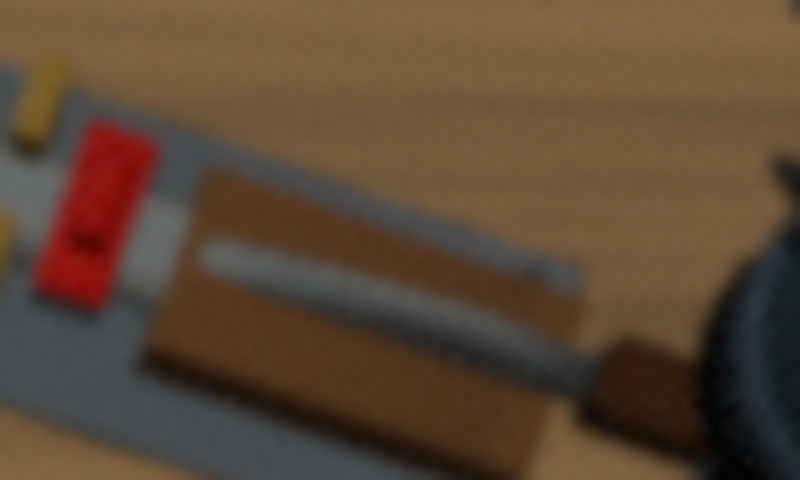

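Run:
```python
from h import *
np.set_printoptions(precision=4,suppress=True)
C=lambda u,v:(320+u/8-.4,205+v/8-.4)
o=ctrl.observe();a=np.radians(71.9);x=np.array([np.cos(a),np.sin(a)]);y=np.array([-x[1],x[0]])
t=o['ee_pos'][:2]+.1454*x; print('tip kin',t,'see',atz('top',C(206,255),.096)[:2])
A=[atz('top',C(*p),.08)[:2] for p in[(210,170),(150,358),(582,292),(525,478)]];A=np.array(A)
for q in A:print(q,(q-[.578,-.0165])@x,(q-[.578,-.0165])@y)
q=atz('top',C(206,255),.096)[:2];print('tip',(q-[.578,-.0165])@x,(q-[.578,-.0165])@y)
q=atz('top',C(590,375),.12)[:2];print('blade root',(q-[.578,-.0165])@x,(q-[.578,-.0165])@y)
d=A[0]-A[2];e=A[1]-A[3];print(np.degrees(np.arctan2(d[1],d[0])),np.degrees(np.arctan2(e[1],e[0])))
# clip red top z~.1 corners (95,122)(160,140)(100,305)(38,285)
for p in[(95,122),(160,140),(100,305),(38,285)]:
    q=atz('top',C(*p),.099)[:2];print('clip',(q-[.578,-.0165])@x,(q-[.578,-.0165])@y)
# side view tip expected position
print(proj('side',[*t,.0962]),proj('top',[*t,.0962]))
```

```text
tip kin [ 0.5684 -0.0505] see [ 0.5686 -0.0502]
[ 0.5933 -0.052 ] -0.02895937002932879 -0.025514239569924116
[ 0.5437 -0.0373] -0.03047351488379134 0.026125665105376467
[ 0.564  -0.1494] -0.13067814647524426 -0.02802614888556789
[ 0.5152 -0.1349] -0.13209717249571803 0.022913672351488647
tip -0.03494612177285135 -0.0015654630236302172
blade root -0.13502690778764878 -0.0016527186461514562
73.31461156238734 73.7103302646688
clip 0.003110245880454527 -0.023909979539280684
clip -0.01407192321466931 -0.02513983970214513
clip -0.013705582780584685 0.020135818681587602
clip 0.002828462084615401 0.020622634580693126
[[318.886  226.7671]] [[345.5245 236.5651]]
```

Request:
{"api": "move_arm", "payload": {"steps": [[[0,0,-6,0,0,0,10],[0,0,-4,0,0,0,10],[0,0,-2,0,0,0,10],[0,0,-1,0,0,0,10],[0,0,0,0,0,0,10],[0,0,0,0,0,0,10]]]}}

```text
t: 7.13
ee_pos: [0.5224, -0.1885, 0.0902]
orientation: [[0.312, 0.95, -0.0], [0.95, -0.312, 0.0], [0.0, -0.0, -1.0]]
wrist_force: [0.2, 0.0, -2.1]
finger_gap: 0.0214
gripper_force: 78.3
```

Request:
{"api": "move_arm", "payload": {"steps": [[[0.3,-0.1,-1,0,0,0,10],[0.9,2.9,0,0,0,0,10],[0.9,2.9,0,0,0,0,10],[0.9,2.9,0,0,0,0,10],[0.9,2.9,0,0,0,0,10],[0.9,2.9,0,0,0,0,10],[0.9,2.9,0,0,0,0,10],[0.9,2.9,0,0,0,0,10]]]}}

```text
t: 7.8
ee_pos: [0.5294, -0.1688, 0.0897]
orientation: [[0.312, 0.95, 0.001], [0.95, -0.312, -0.001], [-0.001, 0.001, -1.0]]
wrist_force: [-1.7, -3.8, 5.6]
finger_gap: 0.0212
gripper_force: 78.8
```

Request:
{"api": "move_arm", "payload": {"steps": [[[0.9,2.9,0,0,0,0,10],[0.9,2.9,0,0,0,0,10],[0.9,2.9,0,0,0,0,10],[0.9,2.9,0,0,0,0,10],[0.9,2.9,0,0,0,0,10],[0.9,2.9,0,0,0,0,10],[0.9,2.9,0,0,0,0,10],[0.9,2.9,0,0,0,0,10]]]}}

```text
t: 8.47
ee_pos: [0.536, -0.1473, 0.0897]
orientation: [[0.313, 0.95, -0.0], [0.95, -0.313, -0.003], [-0.003, 0.001, -1.0]]
wrist_force: [-2.3, -9.2, 8.1]
finger_gap: 0.0212
gripper_force: 79.2
```

Run:
```python
from h import *
snap('side','s5.png');snap('top','t5.png')
t=cv2.resize(cv2.imread('pics/raw_top.png')[195:265,290:390],(400,280),interpolation=cv2.INTER_CUBIC)
s=cv2.resize(cv2.imread('pics/raw_side.png')[190:290,260:360],(400,400),interpolation=cv2.INTER_CUBIC)
c=np.zeros((400,800,3),np.uint8);c[:280,:400]=t;c[:,400:]=s;cv2.imwrite('pics/c5.png',c)
```

```text
(no output)
```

View pics/c5.png

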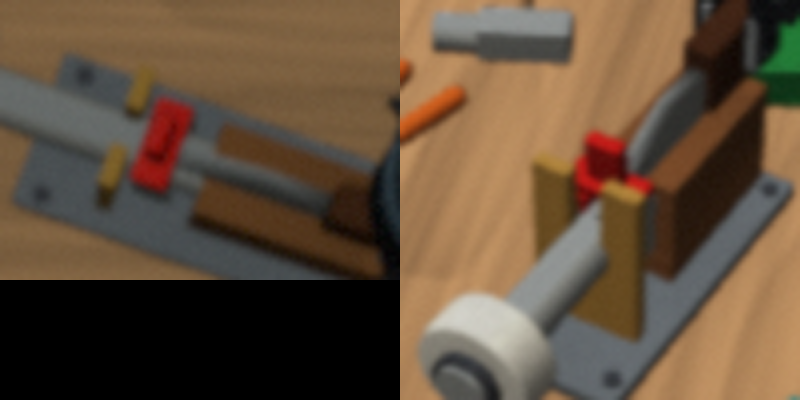

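The blade enters centrally under the clip, at about (190,155) in the top crop. I'll keep pushing.

Request:
{"api": "move_arm", "payload": {"steps": [[[0.9,2.9,0,0,0,0,10],[0.9,2.9,0,0,0,0,10],[0.9,2.9,0,0,0,0,10],[0.9,2.9,0,0,0,0,10],[0.9,2.9,0,0,0,0,10],[0.9,2.9,0,0,0,0,10],[0.9,2.9,0,0,0,0,10],[0.9,2.9,0,0,0,0,10],[0.9,2.9,0,0,0,0,10]]]}}

```text
t: 9.32
ee_pos: [0.5416, -0.1296, 0.0898]
orientation: [[0.319, 0.948, -0.005], [0.948, -0.319, -0.012], [-0.013, -0.001, -1.0]]
wrist_force: [-10.3, -26.5, 14.7]
finger_gap: 0.021
gripper_force: 80.3
```

Request:
{"api": "move_arm", "payload": {"steps": [[[0.9,2.7,0,0,0,0,10],[0.9,2.7,0,0,0,0,10],[0.9,2.7,0,0,0,0,10],[0.9,2.7,0,0,0,0,10],[0.9,2.7,0,0,0,0,10],[0.9,2.7,0,0,0,0,10],[0.9,2.7,0,0,0,0,10],[0.9,2.7,0,0,0,0,10]]]}}

```text
t: 9.98
ee_pos: [0.5495, -0.1064, 0.0897]
orientation: [[0.319, 0.948, -0.004], [0.948, -0.319, -0.01], [-0.011, -0.0, -1.0]]
wrist_force: [-7.6, -19.8, 10.8]
finger_gap: 0.0213
gripper_force: 80.1
```

Request:
{"api": "move_arm", "payload": {"steps": [[[0.9,2.7,0,0,0,0,10],[0.9,2.7,0,0,0,0,10],[0.9,2.7,0,0,0,0,10],[0.9,2.7,0,0,0,0,10],[0.9,2.7,0,0,0,0,10],[0.9,2.7,0,0,0,0,10],[0.9,2.7,0,0,0,0,10],[0.9,2.7,0,0,0,0,10],[0,0,0,0,0,0,10]]]}}

```text
t: 10.73
ee_pos: [0.5591, -0.0759, 0.0897]
orientation: [[0.312, 0.95, 0.0], [0.95, -0.312, -0.001], [-0.001, 0.001, -1.0]]
wrist_force: [-1.2, -2.6, 5.6]
finger_gap: 0.0209
gripper_force: 79.1
```

Run:
```python
from h import *
print(ctrl.observe()['wrist_force'])
snap('side','s6.png');snap('top','t6.png')
t=cv2.resize(cv2.imread('pics/raw_top.png')[195:265,290:390],(400,280),interpolation=cv2.INTER_CUBIC)
s=cv2.resize(cv2.imread('pics/raw_side.png')[190:290,260:360],(400,400),interpolation=cv2.INTER_CUBIC)
c=np.zeros((400,800,3),np.uint8);c[:280,:400]=t;c[:,400:]=s;cv2.imwrite('pics/c6.png',c)
```

```text
[-1.21065666 -2.62424696  5.55794629]
```

View pics/c6.png

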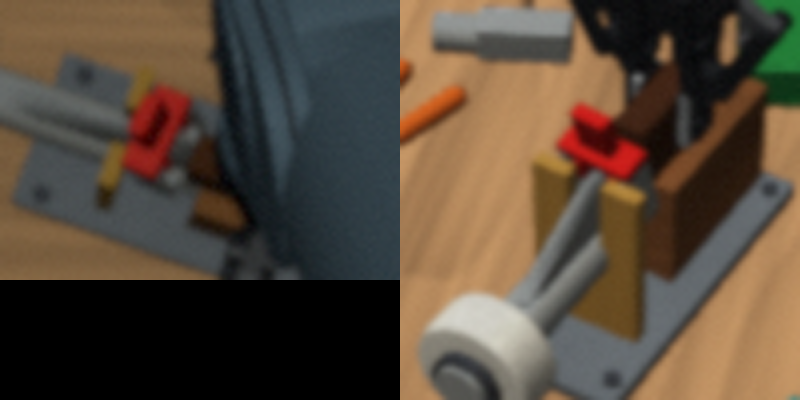

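Request:
{"api": "move_arm", "payload": {"steps": [[[0,0,0,0,0,0,24],[0,0,0,0,0,0,30],[0,0,0,0,0,0,45],[0,0,0,0,0,0,50],[0,0,10,0,0,0,50],[0,0,25,0,0,0,50],[0,0,30,0,0,0,50],[0,0,40,0,0,0,50],[0,-20,40,0,0,0,50],[-10,-40,10,0,0,0,50]]]}}

```text
t: 11.67
ee_pos: [0.5541, -0.128, 0.2487]
orientation: [[0.302, 0.953, 0.012], [0.953, -0.302, 0.002], [0.006, 0.011, -1.0]]
wrist_force: [2.7, -0.8, 0.0]
finger_gap: 0.0502
gripper_force: 0.0
```

Request:
{"api": "move_arm", "payload": {"steps": [[[-10,-40,0,0,0,0,50],[0,-20,0,0,0,0,50],[0,0,0,0,0,0,50]]]}}

```text
t: 11.92
ee_pos: [0.5375, -0.2007, 0.2423]
orientation: [[0.32, 0.947, 0.0], [0.947, -0.32, -0.004], [-0.003, 0.001, -1.0]]
wrist_force: [-0.3, -1.0, -0.2]
finger_gap: 0.05
gripper_force: 0.0
```

Run:
```python
from h import *
print(ctrl.observe()['ee_pos'])
snap('side','s7.png');snap('top','t7.png')
t=cv2.resize(cv2.imread('pics/raw_top.png')[205:255,310:360],(400,400),interpolation=cv2.INTER_CUBIC)
s=cv2.resize(cv2.imread('pics/raw_side.png')[205:255,285:335],(400,400),interpolation=cv2.INTER_CUBIC)
cv2.imwrite('pics/c7.png',np.hstack([t,s]))
```

```text
[ 0.53745999 -0.20067614  0.24227353]
```

View pics/c7.png

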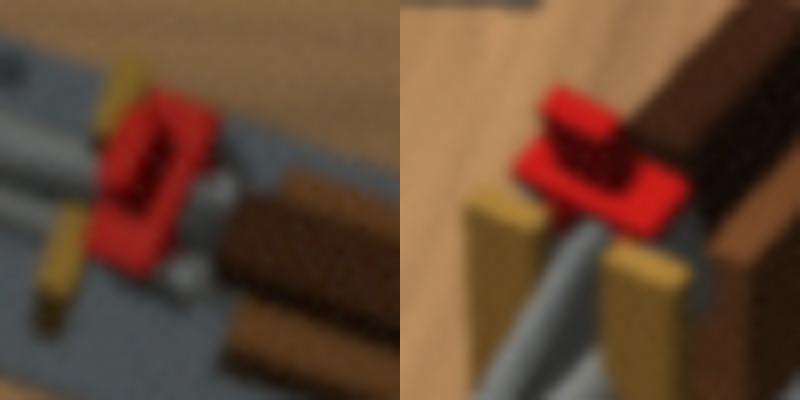

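In the last picture the clip is up off the spindle and leans towards the stop. The tab's top centre is at about (133,155) in the top crop and (588,113) in the side crop, with the dark back face of the tab to its right.

Run:
```python
from h import *
np.set_printoptions(precision=4,suppress=True)
T=lambda u,v:(310+u/8-.4,205+v/8-.4);S=lambda u,v:(285+(u-400)/8-.4,205+v/8-.4)
a=np.radians(71.9);X=np.array([[np.cos(a),np.sin(a),0],[-np.sin(a),np.cos(a),0],[0,0,1]])
def st(P):return (X@(P-np.array([.578,-.0165,.065])))*1e3
for n,s,t in[('tabtop',(588,113),(133,155)),('plate +y rear corner',(692,185),(145,277)),('plate +y front',(645,238),(88,247)),('plate -y rear top?',(560,145),(190,100))]:
    P,e=tri(S(*s),T(*t));print(n,P,e,st(P))
for h in(.150,.154):print(h,st(atz('top',T(133,155),h)),st(atz('side',S(588,113),h)))
for n,t in[('r-',(217,115)),('r+',(145,277)),('f+',(88,247))]:print(n,st(atz('top',T(*t),.126)))
for n,t in[('r+',(692,185)),('f+',(645,238)),('f-',(515,170))]:print(n,st(atz('side',S(*t),.126)))
```

```text
tabtop [ 0.5829 -0.0088  0.1512] 0.002569527032461557 [ 8.8583 -2.2141 86.2135]
plate +y rear corner [ 0.5564 -0.0132  0.1284] 0.0020310517482684956 [-3.5596 21.523  63.3737]
plate +y front [0.5651 0.0009 0.1206] 0.0012114622894812807 [12.5498 17.7147 55.63  ]
plate -y rear top? [ 0.5978 -0.0239  0.1257] 0.00969699989858848 [ -0.8566 -21.1283  60.7343]
0.15 [ 9.4059 -3.61   85.    ] [ 7.342  -1.6847 85.    ]
0.154 [ 9.3301 -2.9348 89.    ] [11.2912  0.8026 89.    ]
r- [ -6.5067 -24.2962  61.    ]
r+ [-3.1395 20.2409 61.    ]
f+ [12.6784 17.9346 61.    ]
r+ [-6.1414 21.1674 61.    ]
f+ [17.445  21.3764 61.    ]
f- [ 12.6106 -20.7714  61.    ]
```

Request:
{"api": "move_arm", "payload": {"steps": [[[8,34,0,0,0,0,50],[8,34,0,0,0,0,50],[8,34,0,0,0,0,50],[8,34,0,-6.6,2.2,0,50],[8,34,0,-6.6,2.2,0,50],[8,30,0,0,0,-4,50],[0,0,-15,0,0,0,50],[0,0,-15,0,0,0,50],[0,0,0,0,0,0,50],[0,0,0,0,0,0,50]]]}}

```text
t: 12.85
ee_pos: [0.5849, 0.0036, 0.2108]
orientation: [[0.364, 0.927, -0.089], [0.904, -0.375, -0.207], [-0.226, -0.005, -0.974]]
wrist_force: [-0.3, -0.2, 0.9]
finger_gap: 0.0498
gripper_force: 0.0
```

Request:
{"api": "move_arm", "payload": {"steps": [[[0,0,0,0,0,0,50],[0,0,0,0,0,0,50]]]}}

```text
t: 13.02
ee_pos: [0.5862, 0.0021, 0.2122]
orientation: [[0.367, 0.926, -0.087], [0.903, -0.377, -0.207], [-0.224, -0.002, -0.974]]
wrist_force: [-0.3, -0.7, 0.8]
finger_gap: 0.0502
gripper_force: 0.0
```

Request:
{"api": "move_arm", "payload": {"steps": [[[-1.2,-4,-20,0,0,0,50],[-1.2,-4,-20,0,0,0,50],[-1,-3,-15,0,0,0,50],[-0.7,-2,-10,0,0,0,50],[-0.5,-2,-8,0,0,0,50],[0,-1,-5,0,0,0,50],[0,0,0,0,0,0,50],[0,0,0,0,0,0,50]]]}}

```text
t: 13.68
ee_pos: [0.5816, -0.0138, 0.1336]
orientation: [[0.367, 0.926, -0.087], [0.903, -0.377, -0.207], [-0.225, -0.003, -0.974]]
wrist_force: [-0.3, -0.3, 0.1]
finger_gap: 0.05
gripper_force: 0.0
```

Request:
{"api": "move_arm", "payload": {"steps": [[[-0.3,-0.6,-3,0,0,0,50],[0,0,0,0,0,0,40],[0,0,0,0,0,0,30],[0,0,0,0,0,0,20],[0,0,0,0,0,0,10],[0,0,0,0,0,0,10],[0,0,0,0,0,0,10],[0,0,0,0,0,0,10]]], "newtons": 50}}

```text
t: 14.35
ee_pos: [0.5813, -0.0144, 0.1305]
orientation: [[0.367, 0.926, -0.087], [0.903, -0.377, -0.207], [-0.225, -0.002, -0.974]]
wrist_force: [0.3, 0.9, 3.4]
finger_gap: 0.0206
gripper_force: 50.0
```

Request:
{"api": "move_arm", "payload": {"steps": [[[0,0,4,0,0,0,10],[0,0,8,0,0,0,10],[0,0,12,0,0,0,10],[0,0,16,0,0,0,10],[0,0,20,0,0,0,10],[0,0,20,0,0,0,10],[0,0,20,0,0,0,10],[0,0,10,0,0,0,10],[0,0,0,0,0,0,10]]]}}

```text
t: 15.1
ee_pos: [0.5822, -0.0144, 0.2431]
orientation: [[0.368, 0.926, -0.084], [0.903, -0.377, -0.207], [-0.223, 0.001, -0.975]]
wrist_force: [0.7, 0.8, -0.1]
finger_gap: 0.0208
gripper_force: 49.7
```

Run:
```python
from h import *
np.set_printoptions(precision=4,suppress=True)
o=ctrl.observe();print(o['ee_pos'],o['wrist_force'],o['finger_gap'])
snap('side','s8.png');snap('top','t8.png')
for n in('side','top'):
    im=cv2.imread(f'pics/raw_{n}.png').astype(int);m=(im[:,:,2]>110)&(im[:,:,1]<70)&(im[:,:,0]<70)
    k,l,s,c=cv2.connectedComponentsWithStats(m.astype(np.uint8))
    print(n,[(s[i].tolist(),c[i].round(1).tolist()) for i in range(1,k) if s[i,4]>15])
    print(proj(n,o['ee_pos']))
```

```text
[ 0.5822 -0.0144  0.2431] [ 0.7417  0.8493 -0.0617] 0.02079344545532012
side [([265, 114, 9, 12, 52], [269.4, 119.9]), ([222, 146, 5, 6, 20], [224.0, 148.8]), ([302, 171, 7, 6, 29], [305.3, 173.1]), ([298, 180, 24, 12, 113], [309.8, 185.4]), ([198, 183, 5, 6, 21], [200.3, 186.0]), ([250, 207, 12, 12, 23], [255.8, 212.7]), ([259, 214, 17, 11, 28], [267.5, 219.0]), ([382, 227, 10, 10, 62], [386.5, 231.6]), ([374, 235, 22, 22, 187], [384.4, 247.3])]
[[308.1168 180.356 ]]
top [([548, 131, 32, 5, 90], [563.8, 132.6]), ([382, 156, 23, 9, 39], [392.4, 161.0]), ([376, 167, 22, 15, 48], [385.8, 175.7])]
[[331.3902 216.7389]]
```

Request:
{"api": "move_arm", "payload": {"steps": [[[-9,-28,0,6.6,-2.2,0,10],[-9,-28,0,6.6,-2.2,0,10],[-10,-30,0,0,0,0,10],[-10,-30,0,0,0,0,10],[-10,-30,0,0,0,0,10],[-10,-30,0,0,0,0,10],[-10,-30,0,0,0,0,10],[-10,-30,0,0,0,0,10],[-9,-30,0,0,0,0,10],[-8,-28,0,0,0,0,10]]]}}

```text
t: 16.03
ee_pos: [0.4841, -0.309, 0.2384]
orientation: [[0.376, 0.927, -0.017], [0.927, -0.375, 0.018], [0.011, -0.022, -1.0]]
wrist_force: [-0.1, -0.8, -0.4]
finger_gap: 0.0209
gripper_force: 49.7
```

Request:
{"api": "move_arm", "payload": {"steps": [[[0,0,-10,0,0,0,10],[0,0,-25,0,0,0,10],[0,0,-35,0,0,0,10],[0,0,-35,0,0,0,10],[0,0,-30,0,0,0,10],[0,0,-15,0,0,0,10],[0,0,-5,0,0,0,10],[0,0,0,0,0,0,10],[0,0,0,0,0,0,10]]]}}

```text
t: 16.78
ee_pos: [0.4864, -0.3074, 0.0852]
orientation: [[0.375, 0.927, -0.014], [0.927, -0.374, 0.017], [0.011, -0.019, -1.0]]
wrist_force: [0.5, 0.1, -0.1]
finger_gap: 0.0207
gripper_force: 49.6
```

Run:
```python
from h import *
np.set_printoptions(precision=4,suppress=True)
o=ctrl.observe();print(o['ee_pos'],o['wrist_force'],o['finger_gap'])
snap('side','s9.png')
im=cv2.imread('pics/raw_side.png').astype(int);p=proj('side',o['ee_pos'])[0];print(p)
x,y=p.astype(int);c=im[y-22:y+34,x-22:x+24]
m=np.full(c.shape[:2],'.');b,g,r=c[...,0],c[...,1],c[...,2]
m[(r>90)&(g<70)]='R';m[(r>45)&(r<=90)&(g<35)]='r';m[(g>r+25)&(g>50)]=' ';m[(abs(r-g)<18)&(r>75)]='s'
print('\n'.join(''.join(q) for q in m))
```

```text
[ 0.4864 -0.3074  0.0852] [ 0.5025  0.1451 -0.1008] 0.020682647077309678
[374.3828 168.2911]
..............................................
..............................................
..............................................
..............................................
..............................................
......................................R.......
..............................................
..............................................
..............................................
.................s............................
.................s............................
..............................................
...........................s..................
....................rRR....s..................
...................rRRRR...s..................
..................rRRRRRRRRs..................
..................rrRRRRRRRs..................
..................rrRRRRRRR...................
..............s....rRRRRRr....................
          ....  ...rRRRRrr....................
                ..rrrRRRrr........            
              ....rr
[... 342 characters left out ...]
             
               ..RRrr...RRRRRRR.              
              ..rrr..   sRRRRRr.              
               ..rr.    sRRR....              
               ..r.     sRr.s...              
               ....     .rr.....              
               ....     .......               
               ...ss.    ......               
               ..ssss      ....               
               .ssss.      ....               
               ssss.       ....               
               .ss.       .....               
                         .s...                
                         ss...                
                        sss..                 
                         ...
```

Request:
{"api": "move_arm", "payload": {"steps": [[[0,0,-8,0,0,0,10],[0,0,-6,0,0,0,10],[0,0,-3,0,0,0,10],[0,0,-2,0,0,0,10],[0,0,0,0,0,0,10],[0,0,0,0,0,0,10]]]}}

```text
t: 17.33
ee_pos: [0.4862, -0.3075, 0.066]
orientation: [[0.375, 0.927, -0.014], [0.927, -0.374, 0.017], [0.011, -0.019, -1.0]]
wrist_force: [0.2, -0.4, -0.2]
finger_gap: 0.0205
gripper_force: 49.6
```

Request:
{"api": "move_arm", "payload": {"steps": [[[0,0,-2,0,0,0,10],[0,0,-2,0,0,0,10],[0,0,0,0,0,0,10],[0,0,0,0,0,0,10]]]}}

```text
t: 17.67
ee_pos: [0.4861, -0.3075, 0.0619]
orientation: [[0.375, 0.927, -0.014], [0.927, -0.374, 0.017], [0.011, -0.019, -1.0]]
wrist_force: [-0.6, 0.7, -0.1]
finger_gap: 0.0208
gripper_force: 49.6
```

Request:
{"api": "move_arm", "payload": {"steps": [[[0,0,-1.5,0,0,0,10],[0,0,0,0,0,0,10],[0,0,0,0,0,0,10]]]}}

```text
t: 17.92
ee_pos: [0.4864, -0.3077, 0.0612]
orientation: [[0.375, 0.927, -0.014], [0.927, -0.375, 0.017], [0.01, -0.019, -1.0]]
wrist_force: [-1.7, 0.4, 5.7]
finger_gap: 0.0207
gripper_force: 50.5
```

Contact at 5.7 N: the clip's legs are on the tray's floor. I'll release it and retreat.

Request:
{"api": "move_arm", "payload": {"steps": [[[0,0,0.5,0,0,0,22],[0,0,0,0,0,0,24],[0,0,0,0,0,0,28],[0,0,0,0,0,0,36],[0,0,0,0,0,0,45],[0,0,5,0,0,0,45],[0,0,15,0,0,0,45],[0,0,30,0,0,0,45],[0,0,40,0,0,0,45],[0,0,40,0,0,0,45]]]}}

```text
t: 18.75
ee_pos: [0.4854, -0.307, 0.1921]
orientation: [[0.375, 0.927, -0.015], [0.927, -0.374, 0.018], [0.011, -0.021, -1.0]]
wrist_force: [1.2, -0.8, 0.9]
finger_gap: 0.0449
gripper_force: 0.0
```

Request:
{"api": "move_arm", "payload": {"steps": [[[0,-30,30,0,0,0,45],[-20,-30,0,0,0,0,45],[-20,-30,0,0,0,0,45],[0,-20,0,0,0,0,45],[0,0,0,0,0,0,45],[0,0,0,0,0,0,45]]]}}

```text
t: 19.25
ee_pos: [0.4455, -0.418, 0.2206]
orientation: [[0.377, 0.926, -0.014], [0.926, -0.377, 0.017], [0.011, -0.019, -1.0]]
wrist_force: [0.9, 1.2, -0.1]
finger_gap: 0.0449
gripper_force: 0.0
```

Run:
```python
from h import *
np.set_printoptions(precision=4,suppress=True)
o=ctrl.observe();print(o['ee_pos'],o['wrist_force'],o['finger_gap'])
snap('side','s10.png');snap('top','t10.png')
g=[(0.5433,-.2092),(.5743,-.3841),(.4303,-.4098),(.3989,-.2362)]
for n in('side','top'):
    im=cv2.imread(f'pics/raw_{n}.png').astype(int);b,gg,r=im[...,0],im[...,1],im[...,2]
    k,l,s,c=cv2.connectedComponentsWithStats(((r>90)&(gg<60)&(b<60)).astype(np.uint8))
    tr=proj(n,np.array([[*q,.03] for q in g]));print(n,'tray',tr.round().tolist())
    lo,hi=tr.min(0)-15,tr.max(0)+15
    for i in range(1,k):
        if s[i,4]>15 and (c[i]>lo).all() and (c[i]<hi).all():print(s[i],c[i],atz(n,c[i],.04))
# change vs first pictures (bystanders + wedge)
for n in('side','top'):
    a=cv2.imread('pics/raw_%s.png'%n).astype(int);b0=cv2.imread('pics/%s1.png'%n[0]);b0=cv2.resize(b0,(640,480)).astype(int)
    d=cv2.GaussianBlur(np.abs(a-b0).sum(2).astype(np.float32),(0,0),2)
    k,l,s,c=cv2.connectedComponentsWithStats((d>45).astype(np.uint8))
    print(n,[s[i].tolist() for i in range(1,k) if s[i,4]>25])
```

```text
[ 0.4455 -0.418   0.2206] [ 0.8698  1.1668 -0.0508] 0.04489483665122303
side tray [[343.0, 207.0], [345.0, 165.0], [399.0, 166.0], [404.0, 209.0]]
[366 167  18  19 168] [374.5119 176.5298] [ 0.4869 -0.3354  0.04  ]
top tray [[416.0, 254.0], [494.0, 242.0], [506.0, 308.0], [428.0, 322.0]]
[455 271  15  21 174] [462.6494 280.8391] [ 0.4873 -0.3098  0.04  ]
side [[457, 0, 42, 78, 2178], [609, 0, 10, 7, 51], [394, 13, 26, 12, 180], [382, 26, 49, 75, 1824], [625, 34, 15, 5, 51], [607, 40, 12, 84, 336], [593, 131, 20, 40, 292], [620, 150, 9, 6, 46], [364, 166, 22, 32, 465], [294, 202, 45, 63, 1114], [627, 234, 13, 18, 98], [269, 372, 55, 95, 1582]]
top [[297, 219, 74, 33, 949], [535, 238, 105, 242, 12919], [127, 250, 68, 25, 618], [451, 269, 21, 25, 354]]
```

```bash
python3 -c "
from cell import ctrl
print(ctrl.hand_in())"
```

```text
the job is handed in; nothing more can be done
None
```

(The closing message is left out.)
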